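# Stand the tee's branch up in the soldering jig and flip the clamp over

## Robot

A 6-joint arm with a two-finger parallel gripper is mounted at the origin on the work surface. World frame = base frame: x ahead of the robot, y to its left, z up, the work surface at z = 0. Lengths are in mm, angles in rad, forces in N, time in s.
With the tool pointing down it reaches from about 275 to 750 mm from the base axis. Payload 10.2 kg.
Tool frame: the origin (TCP) lies between the finger pads; the fingertips stand 11 mm ahead of it and the grasp point (between the pads) lies 8 mm behind it; z points along the fingers, y is the line along which they close (so a half turn about z gives the same grasp; the last joint's range is limited). The gripper opens to 85 mm and grips with 20 to 120 N. Pads are 22 mm wide; open, the fingers measure 114 mm over their backs; the gripper's body (76 mm by 85 mm) begins 54 mm behind the grasp point. The pads swing forward as they close: fully open they stand 13 mm farther back than shut.
Start: joints at [-1.324, 0.313, 1.498, -0, 1.331, -0.223], TCP at [237.661, -468.133, 242.294] pointing down, gripper open.
Joint ranges: [-2.94, 2.94], [-0.97, 2.17], [0.19, 2.56], [-1.23, 4.37], [0.02, 3.11], [-2.88, 2.88]. Speed limits (rad/s): [2.39, 2.39, 3.01, 3.14, 3.14, 3.14].

## Interface

Orientations are given as a unit quaternion [w, x, y, z].
In Python, from rig import sense, eyes, finish_job gives the robot as it stands.
- The arm moves only by the shell command python3 -m jog 'ROWS' [FORCE]. ROWS is JSON, a list of rows, each a list of 7 numbers: the shift along the tool's x, y, z in m, then the turn, a rotation vector about the tool's x, y, z in rad, then the finger opening in m, from 0 to 0.0854. In form: [[dx, dy, dz, rx, ry, rz, gripper], ...]. A call has 1 to 5 rows; each row shifts and turns the commanded pose from where the row before left it, along the tool's axes as they then stand; what a row does not reach is not made up. A row lasts 1/10 s, in which the tool goes at most 50 mm and 8.59 degrees, less where a joint would pass 70% of its speed; a pose out of reach is approached as far as the arm can. A call is refused whole if a number of a shift passes 0.05 or a number of a turn 0.15, either way. A call with a gripper value outside its range is refused whole. The fingers move at their own pace and stop on an object; FORCE is the grip in N (left out, the last holds). Time passes only in rows, so rows that do not move let the fingers close. It gives the time, the measured TCP pose, the force, the opening and the grip force at its end, in the units of the state.
- sense(): the state, without advancing time (a new reading comes with each control period).
- eyes.capture(name): name is "scene" or "top" or "wrist"; returns the picture (400x640x3 uint8, red, green, blue); there is no depth.
- eyes.calibration(name): a dict with "fx", "fy", "cx", "cy" (pixels), "dist" ([k1, k2, p1, p2, k3] as OpenCV has them; the pictures are not rectified), "cam_to_world" (4x4, takes a point from camera to world coordinates); the wrist camera has in their place "mount" (4x4, takes a point from camera to tool coordinates, whose origin is the TCP and whose axes are the flange's). Camera axes: x right, y down, z forward; pixel columns grow to the right and rows downward; lengths in mm; the calibration is good to about 2 mm. A picture is of the moment at which its call begins: read the wrist's pose just before it. calibration takes no time and is no camera call.
- finish_job(): hands the job in; it is judged then, once.
The state is a dict: "time_s": time; "joints": joint angles; "dq": joint speeds; "tau": joint torques, N m; "eef_pos": TCP position; "ee_rot": TCP orientation; "force": force on the tool from outside, world axes, zero at the start; "wrist_torque": the same for the moment, N m; "grip_width": opening from 0.0 (shut) to 1.0 (fully open); "grip_force": force on a finger pad.
Only numpy, scipy, OpenCV 4.12 (cv2) and the standard library are available. Lean on these libraries where they do the work, as an engineer would, in place of code of your own. Each camera call takes 0.05 s, during which the arm holds its last target. There are 200 camera calls.

## Task

The copper tee lies in the wooden soldering jig with its branch tipped over onto the rest rod. Push the branch up with the fingers until it stands upright, leaning back against the steel post, and then flip the jig's hinged steel clamp strap over the pipe and push it fully shut. Do not lift the tee out of its cradle, and leave the jar, the coupling and the wrench where they are.

Things in the scene. Friction and masses are not known exactly. Their poses are not given: they have to be found in the camera images.
- jig: Fixed plywood base, 160 (x) by 260 (y) by 20 mm; origin at the centre of its underside on the bench, z up; turned about z only. Two wooden saddle blocks at y = +80 and -80 mm (70 in x, 30 in y, tops 65 mm over the bench), each with a 25 mm wide slot along y, floor 45 mm over the bench, that hold the tee's pipe. Rest rod on the +x side, post on the -x side.
- jig_cradle (a point): The point in the middle of the jig where the tee's centre belongs, 56 mm over the bench, on the axis of the cradle; axes parallel to the jig's.
- rest_top (a point): Middle of the top of the steel rest rod, 78 mm over the bench, at jig x = 31, y = 0 mm. The rod is 10 mm thick and 50 mm long, level, along the jig's y, on two thin legs.
- post_top (a point): Middle of the top edge of the dark steel post's face towards the pipe: jig x = -17, y = 0 mm, 130 mm over the bench. The post is an upright flat bar, 40 mm wide (y), 8 mm thick (from x = -17 to -25 mm).
- tee: Loose copper tee, 0.2 to 0.4 kg: pipe 22 mm thick, 220 mm long, lying along the jig's y in the two slots; 22 mm branch from its middle, 90 mm long from the pipe's axis. Origin where the axes of pipe and branch cross, y along the pipe, z out along the branch. At the start the branch leans 35 degrees towards the jig's +x, on the rest rod.
- tee_top (a point): Centre of the open end of the tee's branch. Pushed here towards the jig's -x (a few N), the branch turns up about the pipe's axis, this end rising on an arc of 90 mm radius (a finger that does not rise with it rubs hard), goes just past upright (about 0.07 rad) and stays leaning on the post.
- clamp (a joint): Angle of the clamp strap in rad: 0 = shut (level over the pipe, pointing to the jig's +x), about 1.57 = upright, 1.75 to 2.05 at the start = open, leaning back to the jig's -x. A stiff hinge (0.04 N m of friction): it stays at any angle and must be pushed all the way. Shut, it clears the pipe by 3 mm and stops by itself.
- clamp_hinge (a point): Centre of the clamp's hinge axis, fixed to the jig at x = -29, y = 80 mm, 73 mm over the bench. The axis runs along the jig's y.
- clamp_tip (a point): Free end of the steel strap, 78 mm from the hinge. The strap is 18 mm wide and 6 mm thick, with a tab at its end that, when shut, stands 9 mm above its top face.
- flux_jar: Bystander: white jar, 54 mm in diameter, 60 mm tall, loose; origin at the centre of its underside.
- coupling: Bystander: copper pipe coupling standing on end, 32 mm in diameter, 45 mm tall, loose; origin at the centre of its underside.
- wrench: Bystander: steel wrench, 160 mm long, lying on the bench, loose; origin at its underside, length along its x.
Mind the look-alikes: they are no part of the job. Several things have the shape of the tee; the one meant has the colours described above.

How it is judged:
By the outcome, as a careful person would: the job done as asked, in the order asked, and still so for the second after the job is handed in, with the robot touching nothing.
It also fails if it takes over 54 s, if anything falls off the work surface, if the arm or the gripper's body presses on something with over 40 N, if the wrist force passes 120 N, or if a joint passes its speed limit or range.

## Working session

There is one attempt and no reset: what is moved stays moved. The work goes in short steps, Python scripts to look and compute and a shell command to move; the robot and the scene stay as the last step left them, time stands still between calls to the robot, and variables do not carry over. Pictures are saved under pics/ and viewed, at most 10 in all, crops included, and the job is handed in when it is done.

```bash
mkdir -p pics; ls; python3 - <<'E'
from rig import sense, eyes
import cv2,numpy as np
for n in("scene","top"):
    cv2.imwrite(f"pics/{n}0.png",eyes.capture(n)[:,:,::-1])
    c=eyes.calibration(n);print(n,{k:np.round(v,3).tolist() for k,v in c.items()})
print({k:np.round(v,3).tolist() for k,v in eyes.calibration("wrist").items()})
s=sense();print(s)
E
```

```text
pics
scene {'fx': 397.699, 'fy': 397.699, 'cx': 313.904, 'cy': 200.133, 'dist': [0.01, 0.0, 0.0, 0.0, 0.0], 'cam_to_world': [[0.574, 0.479, -0.664, 1186.068], [0.819, -0.354, 0.452, -402.294], [-0.019, -0.803, -0.595, 724.957], [0.0, 0.0, 0.0, 1.0]]}
top {'fx': 465.081, 'fy': 465.081, 'cx': 326.53, 'cy': 200.347, 'dist': [0.019, 0.0, 0.0, 0.0, 0.0], 'cam_to_world': [[0.0, -0.995, 0.096, 377.791], [-1.0, 0.0, 0.005, 85.434], [-0.005, -0.096, -0.995, 1241.725], [0.0, 0.0, 0.0, 1.0]]}
{'fx': 278.835, 'fy': 278.835, 'cx': 321.373, 'cy': 193.331, 'dist': [-0.033, 0.0, 0.0, 0.0, 0.0], 'mount': [[-0.001, -0.966, -0.259, 65.096], [1.0, -0.001, -0.0, 0.035], [0.0, -0.259, 0.966, -131.344], [0.0, 0.0, 0.0, 1.0]]}
{'time_s': 0.1, 'joints': array([-1.32438927e+00,  3.13392536e-01,  1.49834095e+00,  3.43823482e-05,
        1.33099552e+00, -2.23374089e-01]), 'dq': array([-0.00054719, -0.00189618, -0.00032741, -0.00174689, -0.00174443,
        0.0004348 ]), 'tau': array([ 2.54648265e-03, -4.12898147e+01, -2.60141766e+01, -2.12200075e-04,
        3.02048451e-03, -3.17500633e-05]), 'eef_pos': array([ 237.61978264, -467.9149387 ,  241.8006561 ]), 'ee_rot': array([-5.68331447e-04,  9.72540611e-01,  2.32732545e-01,  1.01525701e-05]), 'force': array([0.50667184, 0.16596658, 0.29442003]), 'wrist_torque': array([ 0.04773913, -0.00374236, -0.00617587]), 'grip_force': 0.0, 'grip_width': 0.9953367954040302}
```

View pics/scene0.png

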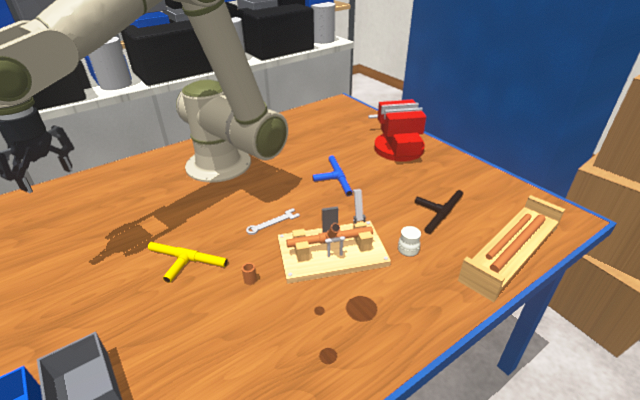

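View pics/top0.png

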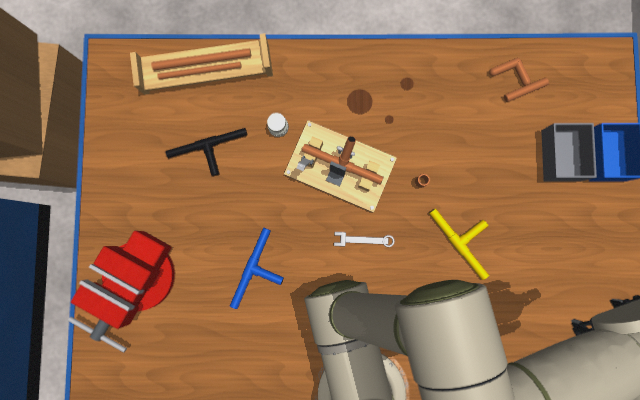

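Candidates for the tee (top image): yellow (460,242), blue (258,268), black (207,148), loose copper pieces (518,80) and the copper tee in the wooden jig (342,163). By the description it is the last one. I'll check it in a close crop.

```bash
python3 - <<'E'
import cv2,numpy as np
a=cv2.imread("pics/top0.png")[110:225,270:410];b=cv2.imread("pics/scene0.png")[180:285,265:405]
a=cv2.resize(a,None,fx=4,fy=4,interpolation=cv2.INTER_CUBIC)[:, :560];b=cv2.resize(b,None,fx=4,fy=4,interpolation=cv2.INTER_CUBIC)
cv2.imwrite("pics/cropA.png",a);cv2.imwrite("pics/cropB.png",b)
E
```

```text
(no output)
```

View pics/cropA.png

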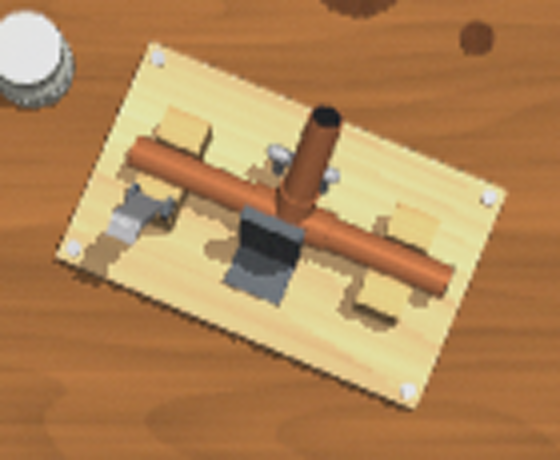

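View pics/cropB.png

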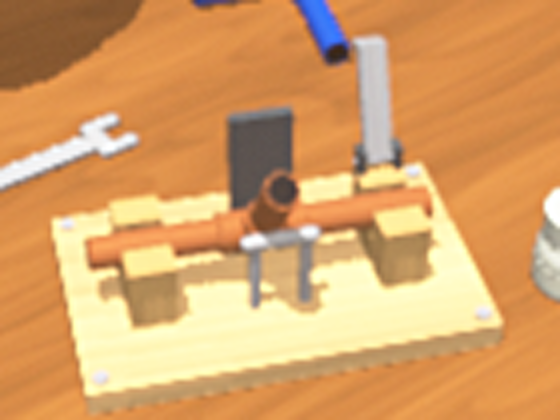

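The close crop confirms it: a copper tee in the plywood jig, branch on the rest rod (end at top px (351,139)), post at about (336,172) and strap at about (303,165).

```bash
cat >h.py <<'E'
import numpy as np,cv2
from rig import sense,eyes
from scipy.spatial.transform import Rotation as R
from scipy.optimize import least_squares
def proj(n,P):
    c=eyes.calibration(n);T=np.linalg.inv(np.array(c["cam_to_world"]))
    K=np.array([[c["fx"],0,c["cx"]],[0,c["fy"],c["cy"]],[0,0,1]])
    return cv2.projectPoints(np.atleast_2d(P).astype(float),cv2.Rodrigues(T[:3,:3])[0],T[:3,3],K,np.array(c["dist"]))[0][:,0]
def j2w(p,P):
    c,s=np.cos(p[2]),np.sin(p[2]);P=np.atleast_2d(P).astype(float)
    return np.c_[P[:,0]*c-P[:,1]*s+p[0],P[:,0]*s+P[:,1]*c+p[1],P[:,2]]
def tool():
    s=sense();q=s["ee_rot"];return s,R.from_quat([q[1],q[2],q[3],q[0]]).as_matrix()
E
python3 - <<'E'
from h import *
tt=[51.6,0,129.7]
A=np.array([[80,130,20],[80,-130,20],[-80,-130,20],[-80,130,20],tt]);a=np.array([[308,120.75],[396.75,158],[373.5,211.5],[283.75,175],[351.5,139.25]])
B=np.array([[80,130,20],[80,-130,20],[-80,-130,20],[-80,130,20],tt,[-17,0,130]]);b=np.array([[390,261.2],[287,277.5],[278.2,233.7],[371.2,221.2],[336,227.5],[330.2,208.2]])
def tip(p):return [-29+78*np.cos(p[3]),80,73+78*np.sin(p[3])]
def f(p):return np.r_[(proj("top",j2w(p,A))-a).ravel(),(proj("scene",j2w(p,np.vstack([B,tip(p)])))-np.vstack([b,[357.5,190]])).ravel()]
r=least_squares(f,[480,50,-.4,1.9],x_scale=[10,10,.1,.1],loss="soft_l1");p=r.x
print(p.round(3),f(p).reshape(-1,2).round(1).tolist())
for n,P in dict(tee_top=tt,tip=tip(p),post=[-17,0,130],hinge=[-29,80,73],cr=[0,0,56]).items():print(n,j2w(p,P).round(1))
E
```

```text
[ 5.89455e+02  5.40670e+01 -4.15000e-01  1.92000e+00] [[0.1, -1.6], [0.6, -0.4], [0.1, 1.0], [-0.2, -1.8], [-1.4, -0.8], [0.3, -0.7], [-1.5, -0.2], [-1.0, -0.2], [-0.9, -1.2], [0.8, -1.0], [-0.2, 0.4], [-0.0, 0.0]]
tee_top [[636.7  33.3 129.7]]
tip [[570.7 149.7 146.3]]
post [[573.9  60.9 130. ]]
hinge [[595.2 139.   73. ]]
cr [[589.5  54.1  56. ]]
```

```bash
R='python3 -m jog'
python3 -m jog '[[0.044,-0.0165,0,0,0,0,0],[0.044,-0.0165,0,0,0,0,0],[0.044,-0.0165,0,0,0,0,0],[0.044,-0.0165,0,0,0,0,0],[0.044,-0.0165,0,0,0,0,0]]' 
python3 -m jog '[[0.044,-0.0165,0,0,0,0,0],[0.044,-0.0165,0,0,0,0,0],[0.044,-0.0165,0,0,0,0,0],[0.044,-0.0165,0,0,0,0,0],[0.044,-0.0165,0,0,0,0,0]]' 
python3 -m jog '[[0.044,-0.0165,0,0,0,0,0],[0.044,-0.0165,0,0,0,0,0],[0.044,-0.0165,0,0,0,0,0],[0.044,-0.0165,0,0,0,0,0]]'
python3 -m jog '[[0,0,0,0,0,0.145,0],[0,0,0,0,0,0.145,0],[0,0,0,0,0,0.145,0],[0,0,0,0,0,0.145,0],[0,0,0,0,0,0.145,0]]'
python3 -m jog '[[0,0,0,0,0,0.145,0],[0,0,0,0,0,0.01,0],[0,0,0,0,0,0,0]]'
cat >>h.py <<'E'
JIG=[589.455,54.067,-0.415]
def rel(g,w):
    "tool shift (m) to bring the TCP to jig point g; w: rotvec to point straight down, tool x along jig x, in tool axes"
    s,M=tool();d=j2w(JIG,g)[0]-s["eef_pos"];c,t=np.cos(JIG[2]),np.sin(JIG[2])
    W=np.array([[c,t,0],[t,-c,0],[0,0,-1]]);e=s["eef_pos"]-[JIG[0],JIG[1],0]
    print("t",round(s["time_s"],1),"TCPjig",(W[:,:2].T@e).round(1)*[1,-1],e[2].round(1),"F",s["force"].round(1),"gw",round(s["grip_width"],2))
    print("shift mm",(M.T@d).round(1),"turn",R.from_matrix(M.T@W).as_rotvec().round(3),"q",s["joints"].round(2))
E
python3 -c "
from h import *
rel([95,0,180],0)
cv2.imwrite('pics/w1.png',eyes.capture('wrist')[:,:,::-1])"
```

```text
time_s: 0.6
eef_pos: [397.4, -293.3, 242.1]
ee_rot: [-0.0, 0.973, 0.233, -0.0]
force: [1.2, -0.5, -0.0]
grip_width: 0.146
grip_force: 0.0
time_s: 1.1
eef_pos: [556.3, -120.1, 242.1]
ee_rot: [-0.0, 0.973, 0.233, -0.0]
force: [0.2, 0.1, -0.2]
grip_width: 0.0
grip_force: 0.0
time_s: 1.5
eef_pos: [683.2, 18.5, 241.9]
ee_rot: [-0.0, 0.973, 0.233, -0.0]
force: [-0.2, -1.3, 0.1]
grip_width: -0.0
grip_force: 0.0
time_s: 2.0
eef_pos: [682.2, 16.8, 241.6]
ee_rot: [-0.0, 0.991, -0.13, -0.001]
force: [0.8, 0.2, 1.0]
grip_width: 0.001
grip_force: 0.0
time_s: 2.3
eef_pos: [682.3, 16.7, 242.0]
ee_rot: [0.0, 0.979, -0.202, -0.0]
force: [0.1, 0.3, 0.3]
grip_width: 0.001
grip_force: 0.0
t 2.3 TCPjig [100.    3.3] 242.0 F [0.1 0.3 0.3] gw 0.0
shift mm [-5.   3.2 62. ] turn [0.    0.001 0.008] q [-0.15  0.68  0.93  0.    1.53  1.83]
```

View pics/w1.png

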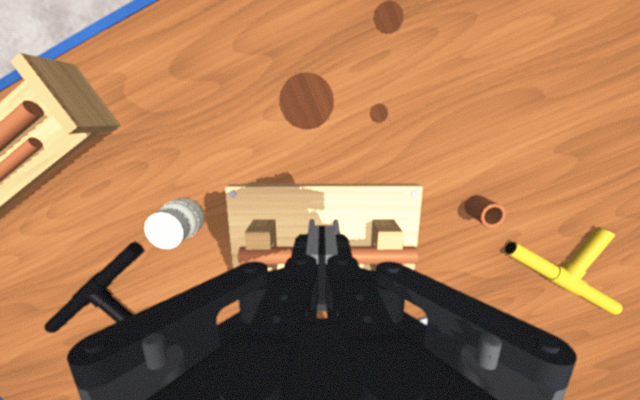

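The jig is centred under the tool (its edges at px 225–422) and the fingers are shut, on the +x side of the branch. Next I go down and make contact.

```bash

python3 -m jog '[[0,0.003,0.03,0,0,0.008,0],[0,0,0.03,0,0,0,0],[0,0,0.03,0,0,0,0],[-0.005,0,0.03,0,0,0,0],[-0.01,0,0,0,0,0,0]]' | tail -3
python3 -m jog '[[-0.005,0,0,0,0,0,0],[-0.004,0,0,0,0,0,0],[-0.003,0,0,0,0,0,0],[-0.003,0,0,0,0,0,0]]' | grep force
python3 -c "
from h import *
rel([57,0,134],0)
cv2.imwrite('pics/s1.png',cv2.resize(eyes.capture('scene')[170:290,250:410,::-1],None,fx=4,fy=4,interpolation=2))"
```

```text
force: [-0.2, 0.6, -0.1]
grip_width: -0.002
grip_force: 0.0
force: [0.9, -0.9, 0.2]
grip_force: 0.3
t 3.2 TCPjig [70.3  0.4] 123.0 F [ 0.9 -0.9  0.2] gw 0.0
shift mm [-13.3   0.4 -11. ] turn [-0.    -0.002 -0.003] q [-0.14  0.7   1.21 -0.    1.23  1.85]
```

View pics/s1.png

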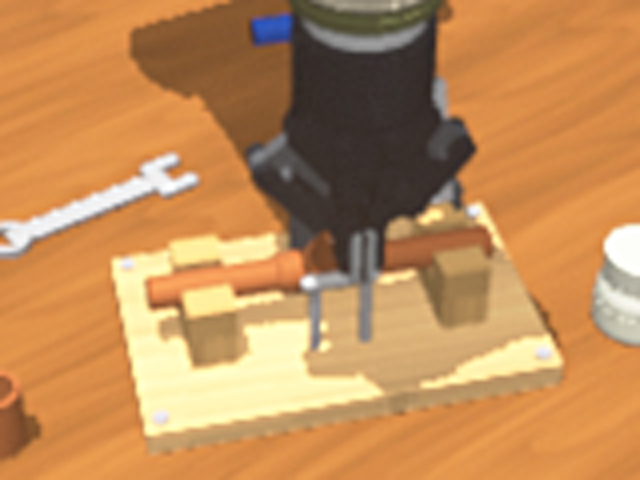

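```bash
python3 -c "
from h import *
P=j2w(JIG,[[31,-25,78],[31,25,78],[81,0,112],[51.6,0,130],[80,130,20],[80,-130,20]])
print(((proj('scene',P)-[250,170])*4).round())"
```

```text
[[297. 276.]
 [378. 264.]
 [359. 283.]
 [347. 226.]
 [561. 362.]
 [142. 429.]]
```

The fingers are where the projection predicts, about px (360,283), just touching the branch end. Now I push along the arc.

```bash

python3 -m jog '[[-0.004,0,-0.003,0,0,0,0],[-0.004,0,-0.003,0,0,0,0],[-0.004,0,-0.003,0,0,0,0],[-0.004,0,-0.003,0,0,0,0]]' |grep force:
python3 -m jog '[[-0.004,0,-0.002,0,0,0,0],[-0.004,0,-0.002,0,0,0,0],[-0.004,0,-0.0015,0,0,0,0],[-0.004,0,-0.0015,0,0,0,0]]' |grep force:
python3 -c "
from h import *
rel([22,0,145],0)"
```

```text
force: [0.2, -0.5, -0.3]
grip_force: 0.2
force: [0.7, -0.4, 0.0]
grip_force: 0.3
t 4.1 TCPjig [37.8  0.5] 141.5 F [ 0.7 -0.4  0. ] gw 0.0
shift mm [-15.8   0.5  -3.5] turn [-0.    -0.    -0.003] q [-0.12  0.62  1.3  -0.    1.22  1.86]
```

```bash
python3 -c "
from h import *
a=cv2.resize(eyes.capture('scene')[180:260,280:380,::-1],None,fx=4,fy=4,interpolation=2)
b=cv2.resize(eyes.capture('top')[120:200,300:380,::-1],None,fx=4,fy=4,interpolation=2)
cv2.imwrite('pics/s2.png',np.hstack([a,b]))"
```

```text
(no output)
```

View pics/s2.png

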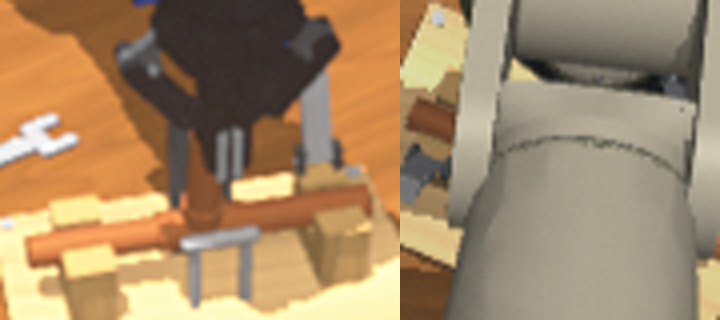

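The branch is lifted off the rod and stands in front of the post, behind the fingers, at about px (203,170). I'll continue.

```bash

python3 -m jog '[[-0.004,0.001,-0.001,0,0,0,0],[-0.004,0.001,-0.001,0,0,0,0],[-0.004,0.001,-0.001,0,0,0,0],[-0.004,0,0,0,0,0,0]]' |grep force:
python3 -m jog '[[-0.002,0,0,0,0,0,0],[-0.002,0,0,0,0,0,0],[-0.002,0,0,0,0,0,0],[0,0,0,0,0,0,0]]' |grep force:
python3 -c "
from h import *
rel([15,0,145],0)
a=cv2.resize(eyes.capture('scene')[180:260,280:380,::-1],None,fx=4,fy=4,interpolation=2)
cv2.imwrite('pics/s3.png',a)"
```

```text
force: [0.2, -0.5, 0.2]
grip_force: 0.2
force: [-0.1, -0.2, -0.7]
grip_force: 0.0
t 5.0 TCPjig [15.9 -2.5] 144.3 F [-0.1 -0.2 -0.7] gw 0.0
shift mm [-0.9 -2.4 -0.7] turn [ 0.     0.    -0.003] q [-0.12  0.57  1.37 -0.    1.2   1.87]
```

```bash

for i in 1; do python3 -m jog '[[-0.0015,0,0,0,0,0,0],[-0.0015,0,0,0,0,0,0],[0,0,0,0,0,0,0]]' |grep -E 'force:|pos'; done
python3 -c "
from h import *
rel([15,0,145],0)"
python3 -m jog '[[0.01,0,0,0,0,0,0],[0.03,0,0,0,0,0,0],[0.04,0,-0.02,0,0,0,0],[0.03,0,-0.04,0,0,0,0],[0,0,-0.03,0,0,0,0]]' |grep -E 'force:|pos'
python3 -c "
from h import *
rel([-110,80,230],0)
a=cv2.resize(eyes.capture('scene')[150:290,270:410,::-1],None,fx=4,fy=4,interpolation=2)
cv2.imwrite('pics/s4.png',a)"
```

```text
eef_pos: [601.7, 46.0, 145.1]
force: [6.5, -2.3, 1.0]
grip_force: 3.2
t 5.3 TCPjig [14.4 -2.5] 145.1 F [ 6.5 -2.3  1. ] gw -0.0
shift mm [ 0.6 -2.5  0.1] turn [-0.001 -0.004 -0.003] q [-0.12  0.57  1.38 -0.    1.19  1.87]
eef_pos: [702.7, 0.0, 235.1]
force: [-1.0, 0.2, -0.4]
grip_force: 0.0
t 5.8 TCPjig [125.4  -3.8] 235.1 F [-1.   0.2 -0.4] gw -0.0
shift mm [-235.8  -82.6    4.9] turn [-0.    -0.001 -0.005] q [-0.17  0.74  0.85 -0.    1.55  1.82]
```

View pics/s4.png

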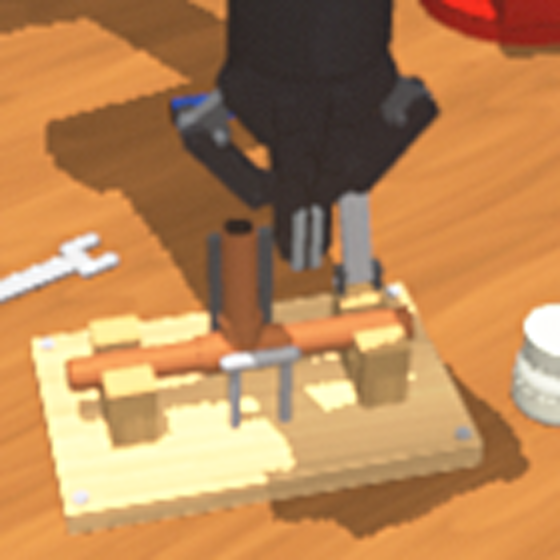

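The branch stands upright against the post (end at px (238,228)). The 6.5 N reading marked the stop at the post, and the tee is seated. Now for the clamp: I carry the tool over and turn it so its y axis runs along jig x.

```bash

python3 -m jog '[[-0.04,-0.014,0,0,0,0,0],[-0.04,-0.014,0,0,0,0,0],[-0.04,-0.014,0,0,0,0,0],[-0.04,-0.014,0,0,0,0,0],[-0.04,-0.014,0,0,0,0,0]]' >/dev/null
python3 -m jog '[[-0.036,-0.013,0,0,0,-0.145,0],[0,0,0,0,0,-0.145,0],[0,0,0,0,0,-0.145,0],[0,0,0,0,0,-0.145,0],[0,0,0,0,0,-0.145,0]]' >/dev/null
python3 -m jog '[[0,0,0,0,0,-0.145,0],[0,0,0,0,0,-0.145,0],[0,0,0,0,0,-0.145,0],[0,0,0,0,0,-0.145,0],[0,0,0,0,0,-0.145,0]]' >/dev/null
python3 -m jog '[[0,0,0,0,0,-0.12,0],[0,0,0,0,0,0,0]]'|grep force:
python3 -c "
from h import *
rel([-110,80,141],0)
cv2.imwrite('pics/w2.png',eyes.capture('wrist')[:,:,::-1])"
```

```text
force: [-0.4, -0.6, 0.7]
grip_force: 0.0
t 7.6 TCPjig [-113.    80.9] 234.1 F [-0.4 -0.6  0.7] gw 0.0
shift mm [-0.9  3.1 93.1] turn [-0.000e+00  1.000e-03  1.568e+00] q [0.11 0.37 1.44 0.   1.33 0.53]
```

View pics/w2.png

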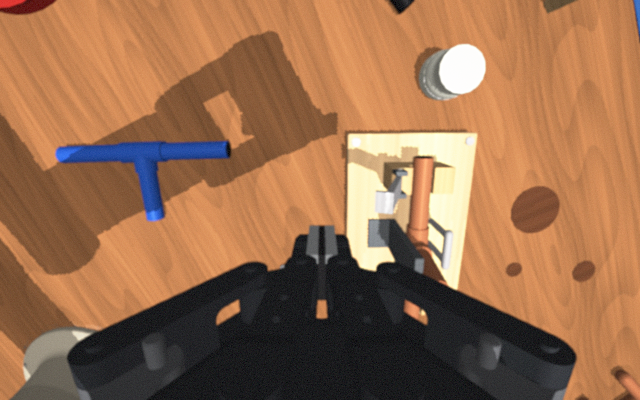

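The strap tip appears at px (385,202) and I predicted (391,202), so the jig pose holds. Next I go down behind the strap and push.

```bash

python3 -m jog '[[-0.001,0,0.03,0,0,0,0],[0,0,0.03,0,0,0,0],[0,0.01,0.033,0,0,0,0],[0,0.01,0,0,0,0,0],[0,0,0,0,0,0,0]]' |grep force:
python3 -m jog '[[0,0.005,0,0,0,0,0],[0,0.005,0,0,0,0,0],[0,0.005,0,0,0,0,0],[0,0.005,0,0,0,0,0],[0,0.005,0,0,0,0,0]]' |grep force:
python3 -m jog '[[0,0.005,0,0,0,0,0],[0,0.005,0,0,0,0,0],[0,0.005,0,0,0,0,0],[0,0.005,0,0,0,0,0]]' |grep force:
python3 -c "
from h import *
rel([-13,80,141],0)
a=cv2.resize(eyes.capture('scene')[140:270,270:410,::-1],None,fx=4,fy=4,interpolation=2)
b=cv2.resize(eyes.capture('wrist')[80:210,300:500,::-1],None,fx=1,fy=1,interpolation=2)
b=cv2.copyMakeBorder(b,0,a.shape[0]-130,0,0,0)
cv2.imwrite('pics/s5.png',np.hstack([a,b]))"
```

```text
force: [-0.9, -0.1, 0.6]
grip_force: 0.0
force: [-1.2, 0.6, 0.2]
grip_force: 0.4
force: [-1.2, 0.0, -0.4]
grip_force: 0.3
t 9.1 TCPjig [-47.2  79.7] 141.2 F [-1.2  0.  -0.4] gw -0.0
shift mm [ 0.5 34.2  0.2] turn [-0.     0.     1.567] q [ 0.05  0.56  1.4  -0.    1.18  0.47]
```

View pics/s5.png

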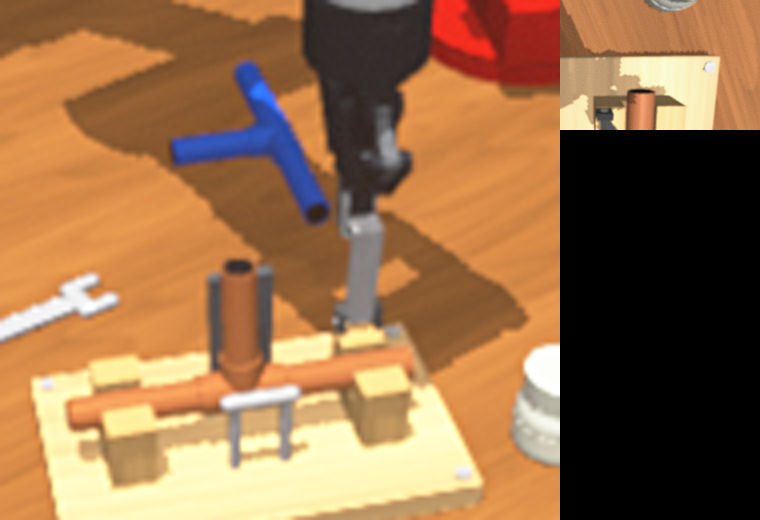

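The strap (px (365,270)) is in front of the fingers and nearly upright. The branch still stands. I'll finish the swing and then press down along the arc.

```bash

python3 -m jog '[[0,0.006,0,0,0,0,0],[0,0.006,0,0,0,0,0],[0,0.006,0,0,0,0,0],[0,0.006,0,0,0,0,0],[0,0.005,0,0,0,0,0]]' |grep force:
python3 -m jog '[[0,0.005,0.002,0,0,0,0],[0,0.0045,0.003,0,0,0,0],[0,0.0045,0.003,0,0,0,0],[0,0.0045,0.004,0,0,0,0]]' |grep force:
python3 -m jog '[[0,0.004,0.004,0,0,0,0],[0,0.0035,0.004,0,0,0,0],[0,0.003,0.004,0,0,0,0]]' |grep force:
python3 -c "
from h import *
rel([10.7,80,117.6],0)"
```

```text
force: [-0.8, 0.5, -0.9]
grip_force: 0.3
force: [-0.8, 0.2, 0.7]
grip_force: 0.1
force: [-0.4, -0.1, 0.6]
grip_force: 0.2
t 10.3 TCPjig [10.6 79.4] 116.9 F [-0.4 -0.1  0.6] gw 0.0
shift mm [ 0.6  0.1 -0.7] turn [0.    0.    1.567] q [ 0.01  0.68  1.26 -0.    1.2   0.43]
```

```bash

python3 -m jog '[[0,0.002,0.004,0,0,0,0],[0,0.002,0.004,0,0,0,0],[0,0.002,0.004,0,0,0,0],[0,0.001,0.004,0,0,0,0],[0,0.001,0.004,0,0,0,0]]' |grep force:
python3 -m jog '[[0,0.001,0.004,0,0,0,0],[0,0,0.003,0,0,0,0]]' |grep force:
python3 -m jog '[[0,0,0.0015,0,0,0,0],[0,0,0.0015,0,0,0,0]]' |grep force:
python3 -c "
from h import *
rel([20.5,80,87],0)"
```

```text
force: [0.8, 0.3, 0.1]
grip_force: 0.2
force: [0.4, -0.3, 0.7]
grip_force: 0.2
force: [0.9, -0.2, 0.4]
grip_force: 0.1
t 11.2 TCPjig [19.3 79.4] 87.2 F [ 0.9 -0.2  0.4] gw -0.0
shift mm [0.6 1.2 0.2] turn [0.    0.    1.567] q [ 0.    0.73  1.26 -0.    1.15  0.42]
```

Now I press down in small steps until the stop shows in the force.

```bash

for k in 1 2 3; do python3 -m jog '[[0,0,0.001,0,0,0,0],[0,0,0,0,0,0,0]]' |grep -E ' force:|^force:|pos'; done
```

```text
eef_pos: [639.2, 118.9, 87.0]
force: [-3.4, 0.3, 4.9]
eef_pos: [639.3, 119.0, 86.9]
force: [-4.7, -0.9, 10.7]
eef_pos: [639.3, 119.0, 86.7]
force: [-8.3, -0.8, 16.6]
```

The stop is reached with the fingertips at 76 mm, the height of the top face when shut. I'll back off the tab, go up, and verify numerically.

```bash

python3 -m jog '[[0,-0.003,0,0,0,0,0],[0,-0.003,-0.001,0,0,0,0],[0,0,-0.003,0,0,0,0],[0,0,-0.01,0,0,0,0],[0,0,-0.02,0,0,0,0]]' |grep -E 'pos|force:'
python3 -m jog '[[0,0,-0.04,0,0,0,0],[0,0,-0.05,0,0,0,0],[0,-0.04,-0.03,0,0,0,0],[0,-0.05,0,0,0,0,0],[0,-0.05,0,0,0,0,0]]' |grep -E 'pos|force:'
python3 -m jog '[[0,-0.05,0,0,0,0,0],[0,0,0,0,0,0,0]]' |grep -E 'pos|force:'
python3 - <<'E'
from h import *
im=eyes.capture('scene')[:,:,::-1];old=cv2.imread('pics/scene0.png');hsv=cv2.cvtColor(im,cv2.COLOR_BGR2HSV)
P=dict(branch_end=[-6,0,146],strap_mid=[15,80,77],strap_r60=[31,80,77],tab=[47,80,86],old_tip=[-55,80,140])
for k,v in P.items():
    q=proj('scene',j2w(JIG,v))[0].round().astype(int);print(k,q,'now',im[q[1],q[0]],'start',old[q[1],q[0]])
# strap pixels: grey (low saturation, bright) on the +y half of the jig
m=(hsv[...,1]<45)&(hsv[...,2]>110);m[:, :345]=0;m[:,392:]=0;m[:180]=0;m[262:]=0
y,x=np.nonzero(m);print('grey px',len(x),x.min(),x.max(),y.min(),y.max(),x.mean(),y.mean())
print('strap expected',proj('scene',j2w(JIG,[[-29,71,76],[-29,89,76],[49,71,76],[49,89,76],[49,80,85]])).round().tolist())
E
```

```text
eef_pos: [632.8, 121.4, 117.5]
force: [0.6, 0.1, 0.7]
grip_force: 0.0
eef_pos: [504.3, 178.8, 239.3]
force: [0.8, 0.5, 0.3]
grip_force: 0.0
eef_pos: [455.6, 200.7, 238.9]
force: [1.1, 0.4, 0.9]
grip_force: 0.0
branch_end [331 206] now [47 49 55] start [ 86 136 203]
strap_mid [364 229] now [237 237 239] start [ 94 159 246]
strap_r60 [366 233] now [238 239 241] start [160 240 254]
tab [368 234] now [242 242 243] start [160 240 254]
old_tip [357 192] now [ 44  83 128] start [197 199 203]
grey px 203 354 387 215 259 365.3645320197044 229.9655172413793
strap expected [[356.0, 219.0], [363.0, 218.0], [365.0, 239.0], [372.0, 238.0], [369.0, 235.0]]
```

```bash
python3 - <<'E'
from h import *
im=eyes.capture('scene')[:,:,::-1];old=cv2.imread('pics/scene0.png')
Q=proj('scene',j2w(JIG,[[-5,0,140],[-4,0,120],[-2,0,95],[0,-60,67],[0,50,67]])).round().astype(int);print([(q.tolist(),im[q[1],q[0]].tolist()) for q in Q])
s4=cv2.imread('pics/s4.png');n=cv2.resize(im[150:290,270:410],None,fx=4,fy=4,interpolation=2)
d=cv2.absdiff(s4,n)[200:400,60:330];print('tee vs after push',d.mean(),(d.max(2)>60).mean())
for k,(x,y) in dict(jar=(410,241),coupling=(249,274),wrench=(272,221)).items():
    w=np.s_[y-18:y+18,x-25:x+25];print(k,cv2.phaseCorrelate(np.float64(old[w].mean(2)),np.float64(im[w].mean(2))))
E
```

```text
[([331, 208], [57, 85, 135]), ([331, 215], [62, 102, 170]), ([331, 223], [63, 104, 173]), ([308, 236], [119, 188, 244]), ([351, 230], [89, 150, 239])]
tee vs after push 19.20982098765432 0.25922222222222224
jar ((0.02322519319639582, 0.001176502510784161), 0.9970595417127437)
coupling ((0.001755437301756757, 0.04748070691024253), 0.9791028526697492)
wrench ((0.026683442616587172, -0.0004935342727954151), 0.9931421642746909)
```

The branch still reads copper along its upright line and its open end reads dark. The bystanders show no movement, the strap is shut, and the robot is clear.

```bash
python3 -c "
from rig import finish_job
print(finish_job())"
```

```text
the job is handed in; nothing more can be done
None
```

The job is handed in: the tee's branch stands upright against the post and the clamp strap is fully shut over the pipe (checked by camera pixels and contact force), the jar, coupling and wrench have not moved, and it took about 12 s of the 54 s allowed.

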